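Set the vibrating table's strength selector and start it

TASK

Set the jar vibrating table for this batch: with a fingertip, push the selector lever round through its clicks to its fourth position, counting clockwise (seen from above) with the anticlockwise end as the first. Once it rests there, press the flat start button all the way down and let it come up again. Leave the mushroom stop button alone, and do not shift or lift the jars and the lid that stand on the machine.

Things in the scene. Friction and masses are not known exactly. Their poses are not given: they have to be found in the camera images.
- shaker: Vibrating table for jars: fixed low steel box, 260 (x) by 400 mm (y), flat deck 90 mm above the work surface, turned up to 17 degrees. Origin: centre of its underside; z up. Its +y half has a black rubber jar plate (top 94 mm high, 102 mm high rims at its near and far edges); its -y half has the selector, and along the near (-x) edge two buttons with a loose lid between them.
- selector_axis (a point): Point on the selector's vertical turning axis at deck level; axes are the machine's. In the machine's frame: x = +10, y = -100 mm. Six flat black dashes on the deck, 68 mm from the axis, mark the six positions: the first 75 degrees anticlockwise of the machine's +x axis, the last 75 degrees clockwise of it. Nothing but the selector stands within 70 mm of the axis.
- selector_tip (a point): Point on top of the black selector lever, 45 mm from the turning axis on the lever's middle line; turns with it, its x axis pointing out along the lever. The lever is a straight bar 12 mm wide, from 5 mm behind the axis to 55 mm out, its underside 2 mm and top 24 mm above the deck, on a round hub 40 mm in diameter, 20 mm high.
- selector (a joint): Turn of the selector (rad), growing clockwise from above. Six click positions: 0 (first), 0.524, 1.047, 1.571 (fourth), 2.094, 2.618; stops 0.06 beyond the ends. Starts in the first, second or third. A sprung detent: at 45 mm from the axis 2 to 5 N pushes it out of a position; past halfway it snaps by itself into the next and stays.
- start_top (a point): Centre of the top of the start button: a flat black round cap 28 mm in diameter, 22 mm above the deck, in a grey collar 44 mm in diameter and 12 mm high. In the machine's frame it lies at x = -85, y = -30 mm. It moves down with the cap.
- start (a joint): Travel of the start button (m): 0 up, 0.006 fully down; it is pressed straight down, taking 1.5 N to begin and 5 N at the bottom, and springs back up.
- stop_top (a point): Centre of the top of the stop button, to be left alone: a black mushroom head 40 mm in diameter, 34 mm above the deck. In the machine's frame it lies at x = -85, y = -165 mm.
- stop (a joint): Travel of the stop button (m): 0 up, 0.006 fully down.
- lid: Loose aluminium jar lid lying on the control deck between the two buttons, 60 mm in diameter, 14 mm high, 20 g; origin at the centre of its underside.
- jar1: Open glass jar standing loose on the rubber plate, 62 mm in diameter at the rim, 70 mm tall; origin at the centre of its underside, z up.
- jar2: Open glass jar standing loose on the rubber plate, 62 mm in diameter at the rim, 70 mm tall; origin at the centre of its underside, z up.
- jar3: Open glass jar standing loose on the rubber plate, 62 mm in diameter at the rim, 70 mm tall; origin at the centre of its underside, z up.

How it is judged:
By the outcome, as a careful person would: the job done as asked, in the order asked, and still so for the second after the job is handed in, with the robot touching nothing.
It also fails if it takes over 58 s, if anything falls off the work surface, if the arm or the gripper's body presses on something with over 40 N, if the wrist force passes 120 N, or if a joint passes its speed limit or range.

ROBOT

A 6-joint arm with a two-finger parallel gripper is mounted at the origin on the work surface. World frame = base frame: x ahead of the robot, y to its left, z up, the work surface at z = 0. Lengths are in mm, angles in rad, forces in N, time in s.
With the tool pointing down it reaches from about 275 to 825 mm from the base axis. Payload 5.2 kg.
Tool frame: the origin (TCP) lies between the finger pads; the fingertips stand 25 mm ahead of it and the grasp point (between the pads) lies 6 mm ahead of it; y points along the fingers, x is the direction in which the jaws open and shut, and the axes are right-handed (so a half turn about y gives the same grasp; the last joint's range is limited). The gripper opens to 93 mm and grips with 3 to 60 N. Pads are 15 mm wide; open, the fingers measure 128 mm over their backs; the gripper's body (75 mm by 188 mm) begins 65 mm behind the grasp point.
Start: joints at [-1.527, 0.259, 1.535, -0, 1.348, -0.203], TCP at [134.387, -533.334, 243.653] pointing down, gripper open.
Joint ranges: [-3.14, 3.14], [-0.91, 2.08], [0.19, 2.58], [-1.22, 4.36], [0.22, 2.71], [-3.12, 3.12]. Speed limits (rad/s): [2.57, 2.57, 3.14, 3.14, 3.14, 3.14].

INTERFACE

Orientations are given as a unit quaternion [w, x, y, z].
In Python, from cell import r gives the robot as it stands.
- The arm moves only by the tool step_arm, never from a script. Its argument "commands" is one flat list of numbers, 7 for each row, row after row: the shift along the world's x, y, z in units of 25 mm (1.0 is 25 mm), then the turn, a rotation vector about the world's x, y, z in units of 10 degrees (1.0 is 10 degrees), then the finger opening in mm, from 0 to 93. A call has 1 to 5 rows; each row is the pose to reach, as a shift and turn from the pose measured when the call began; what a row does not reach only later rows make up. A row lasts 1/8 s, in which the tool goes at most 62.5 mm and 10.7 degrees, less where a joint would pass 70% of its speed; a pose out of reach is approached as far as the arm can. A call with a gripper value outside its range is refused whole. The fingers move at their own pace and stop on an object; the grip force is fixed at half the most. Time passes only in rows, so rows that repeat a pose let the fingers close. It gives the time, the measured TCP pose, the force and the opening at its end, in the units of the state.
- r.get_state(): the state, without advancing time (a new reading comes with each control period).
- r.get_image(name): name is "scene" or "side" or "wrist"; returns (picture, depth): 480x640x3 uint8, blue, green, red; 480x640 float32, mm along the optical axis (not along the pixel's ray), 0 where there is no reading.
- r.get_calibration(name): a dict with "vertical_fov" (degrees; the focal length in pixels is half the picture's height over the tangent of half this angle, whatever the lens; pixels are square), "cx", "cy" (the principal point, pixels), "extrinsics" (4x4, takes a point from camera to world coordinates). Camera axes: x right, y up, looking along -z (the intrinsics and any distortion apply to the point x, -y, -z); pixel columns grow to the right and rows downward; lengths in mm; the calibration is good to about 2 mm. The wrist camera is an equidistant fisheye: a pixel r from the principal point sees the ray r / f radians off the axis. A picture is of the moment at which its call begins: read the wrist's pose just before it. get_calibration takes no time and is no camera call; for the wrist camera it gives the pose at the moment of the call.
- r.close_job(): hands the job in, once; it reports no verdict.
Trained networks look in the newest picture that a camera, given by its name, has taken for a name from the list of things; names that differ only in an ending like _2 or _b are one class to them, and where a whole thing is asked for, a point or a joint stands for the part that bears it (a point fixed in the world has none). Each returns a list of dicts, best first, with "conf" (0 to 1); they miss things now and then, are a little off and sometimes report something else, mostly with a low value. They report only what shows in the picture. A call takes as long as a camera call.
- r.find_in(camera, label): "bbox" ([left, top, right, bottom] in pixels, round what is visible of it).
The state is a dict: "time_s": time; "q": joint angles; "joint_velocities": joint speeds; "joint_efforts": joint torques, N m; "position": TCP position; "ee_rot": TCP orientation; "ft_force": force on the tool from outside, world axes, zero at the start; "torque": the same for the moment, N m; "grip_width": finger opening in mm.
Only numpy, scipy, OpenCV 4.12 (cv2) and the standard library are available. Lean on these libraries where they do the work, as an engineer would, in place of code of your own. Each camera call takes 0.05 s, during which the arm holds its last target.

## Working session

There is one attempt and no reset: what is moved stays moved. The work goes in short steps, Python scripts to look and compute and a tool call to move; the robot and the scene stay as the last step left them, time stands still between calls to the robot, and variables do not carry over. Pictures are saved under pics/ and viewed, and the job is handed in when it is done.

Besides the shell and the picture viewer there is one more tool, called after "Request:" as name(argument=value, ...), one argument or row to a line, values as JSON. step_arm: Moves the arm, as the interface text tells. Its arguments: {"type":"object","properties":{"commands":{"type":"array"}},"required":["commands"]}

```bash
mkdir -p pics; ls; python3 - <<'E'
from cell import r
import cv2,numpy as np
for n in ("scene","side"):
    im,d=r.get_image(n); cv2.imwrite(f"pics/{n}0.png",im); np.save(f"{n}0.npy",d)
    c=r.get_calibration(n); print(n,c)
    for l in ("selector_tip","start_top","stop_top","lid","shaker","jar1"):
        print(l,[(x['conf'],[round(v) for v in x['bbox']]) for x in r.find_in(n,l)[:3]])
print(r.get_state())
E
```

```text
pics
scene {'vertical_fov': 57.06902523306143, 'cx': 312.7837750129642, 'cy': 234.41774871589365, 'extrinsics': array([[-4.97739120e-01, -4.81604316e-01,  7.21327284e-01,
         1.01661233e+03],
       [ 8.67065062e-01, -2.96728392e-01,  4.00188005e-01,
         3.41222237e+02],
       [ 2.13060144e-02,  8.24626912e-01,  5.65275605e-01,
         4.70047598e+02],
       [ 0.00000000e+00,  0.00000000e+00,  0.00000000e+00,
         1.00000000e+00]])}
selector_tip [(0.91, [199, 200, 222, 234])]
start_top [(0.73, [274, 184, 284, 199]), (0.17, [340, 181, 380, 216])]
stop_top [(0.54, [202, 165, 224, 183])]
lid [(0.67, [230, 177, 264, 199]), (0.34, [338, 182, 382, 232])]
shaker [(0.83, [108, 166, 419, 375])]
jar1 [(0.92, [326, 202, 376, 264]), (0.91, [258, 220, 310, 288]), (0.71, [204, 165, 223, 183])]
side {'vertical_fov': 53.91587867220318, 'cx': 316.5800028816553, 'cy': 238.75724862837285, 'extrinsics': array([[-9.57201442e-01,  1.70664782e-01, -2.33749721e-01,
         4.22358169e+02],
       [-2.89245168e-01, -5.35820137e-01,  7.93242720e-01,
         5.83278852e+02],
       [ 1.01307
[... 397 characters left out ...]
, [343, 215, 399, 288])]
{'time_s': 0.7, 'q': array([-1.52675180e+00,  2.58565600e-01,  1.53496194e+00,  7.32327142e-06,
        1.34801885e+00, -2.02798887e-01]), 'joint_velocities': array([ 0.00096834,  0.00122466, -0.00065357,  0.00157895,  0.00022143,
       -0.00055821]), 'joint_efforts': array([ 6.74271178e-04, -4.37054157e+01, -2.84259599e+01,  7.17759272e-02,
        3.07883509e-02, -3.25126166e-05]), 'position': array([ 134.4158719 , -533.33910116,  243.68657569]), 'ee_rot': array([-0.55773974,  0.55776136, -0.43463022,  0.43465529]), 'ft_force': array([-0.24609784,  0.26660672, -0.2561965 ]), 'torque': array([-0.05858549,  0.0036265 ,  0.06003634]), 'grip_width': 92.75520572676498}
```

View pics/scene0.png

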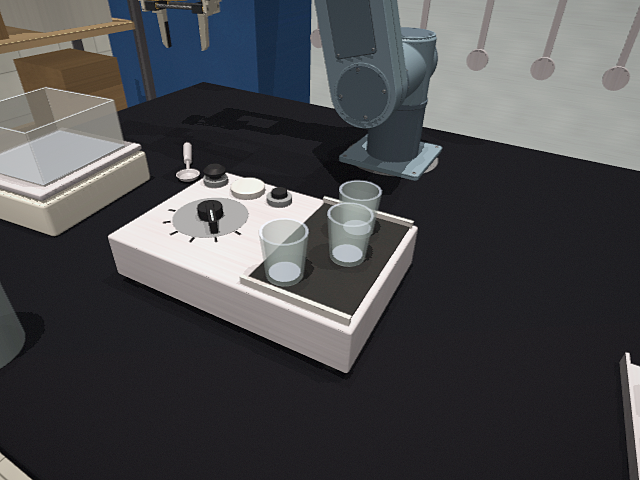

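View pics/side0.png

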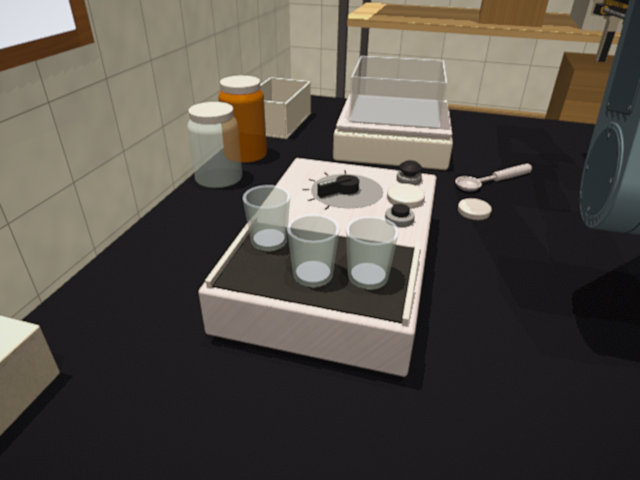

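The scene picture shows the machine with the selector at about (210,212), stop at (215,172), lid at (248,187) and start at (279,194). The side picture shows the lever at (340,186), start at (400,213) and stop at (410,168). Next I'll fit the machine's pose from depth.

```bash
cat > h.py <<'E'
import numpy as np,cv2
from cell import r
def K(c): return 240/np.tan(np.radians(c['vertical_fov'])/2)
def cloud(n,d):
    c=r.get_calibration(n);f=K(c);v,u=np.mgrid[0:480,0:640]
    p=np.stack([(u-c['cx'])/f*d,-(v-c['cy'])/f*d,-d],-1).reshape(-1,3)
    E=c['extrinsics'];return (p@E[:3,:3].T+E[:3,3]).reshape(480,640,3)
def proj(n,P):
    c=r.get_calibration(n);f=K(c);E=c['extrinsics']
    q=(np.atleast_2d(P)-E[:3,3])@E[:3,:3]
    return np.stack([c['cx']+f*q[:,0]/-q[:,2],c['cy']-f*q[:,1]/-q[:,2]],-1)
E
python3 - <<'E'
from h import *
for n in ("scene","side"):
    d=np.load(n+"0.npy");p=cloud(n,d)
    m=(d>0)&(p[...,0]>250)&(p[...,0]<850)&(abs(p[...,1])<450)&(p[...,2]>80)&(p[...,2]<108)
    k,l,s,_=cv2.connectedComponentsWithStats(m.astype(np.uint8))
    b=1+np.argsort(-s[1:,4])[:3]; print(s[b])
    lab=l==b[0]
    q=p[lab]; print(np.percentile(q[:,2],[5,25,50,75,95]))
    rect=cv2.minAreaRect(q[:,:2].astype(np.float32));print(n,rect,cv2.boxPoints(rect))
    # tall black things
    for nm,bb in {"scene":dict(sel=[199,200,222,234],start=[274,184,284,199],stop=[202,165,224,183],lid=[230,177,264,199]),"side":dict(sel=[317,173,365,197],start=[392,205,410,222],stop=[400,160,421,176],lid=[386,181,424,205])}[n].items():
        w=p[bb[1]:bb[3],bb[0]:bb[2]].reshape(-1,3);z={'sel':(108,120),'start':(107,118),'stop':(115,130),'lid':(100,108)}[nm]
        w=w[(w[:,2]>z[0])&(w[:,2]<z[1])]
        print(nm,len(w),w.mean(0).round(1),w.min(0).round(),w.max(0).round())
        if nm=='sel':
            a,v=np.linalg.eigh(np.cov(w[:,:2].T));print(v[:,1],a)
E
```

```text
[[  108   173   309   168 22837]
 [   15   137   126    62  2310]
 [    0   284     5    16    45]]
[ 86.88370277  90.56366834  91.5189988   95.04505441 102.95021582]
scene ((561.8435668945312, 6.7233123779296875), (260.92626953125, 400.5672912597656), 1.7541818618774414) [[ 425.3106   202.91943]
 [ 437.57257 -197.46014]
 [ 698.3765  -189.47281]
 [ 686.11456  210.90677]]
sel 365 [584.9 -80.9 112.4] [ 554. -114.  108.] [616. -50. 116.]
[0.70549697 0.70871294] [ 65.85855742 460.41717695]
start 98 [480.5 -23.5 111.8] [464. -36. 107.] [492. -14. 114.]
stop 197 [ 488.4 -155.5  120.6] [ 467. -178.  115.] [ 502. -141.  125.]
lid 481 [481.7 -88.5 104.2] [ 449. -119.  100.] [507. -62. 106.]
[[  199   158   237   181 21119]
 [  336   112   116    24  1650]
 [    0   322    37    36   264]]
[ 87.03026988  89.93500489  93.03158796  94.37506054 102.86218796]
side ((558.6726684570312, 5.0254058837890625), (259.5800476074219, 401.9656677246094), 1.6257492303848267) [[ 423.2328   202.24509]
 [ 434.63696 -199.55878]
 [ 694.11255 -192.19427]
 [ 682.7084   209.60959]]
sel 354 [580.6 -81.3 111.5] [ 553. -116.  108.] [613. -52. 116.]
[0.68511283 0.72843696] [ 61.38946399 441.86216128]
start 161 [473.9 -23.  110.9] [461. -38. 107.] [487. -14. 113.]
stop 210 [ 478.2 -154.9  120.3] [ 461. -174.  115.] [ 496. -141.  125.]
lid 558 [474.7 -88.8 103.6] [ 447. -122.  100.] [504. -62. 106.]
```

```bash
python3 - <<'E'
from h import *
A=np.array([134,-533.]);B=np.array([578,-36.]);t=(B-A)/np.linalg.norm(B-A);nn=np.array([-t[1],t[0]])
for n in ("scene","side"):
    d=np.load(n+"0.npy");p=cloud(n,d);p=p[d>0]
    s=(p[:,:2]-A)@t;o=(p[:,:2]-A)@nn
    for a in range(0,800,80):
        m=(s>a)&(s<a+80)&(abs(o)<130)&(p[:,2]<215)
        print(n,a,p[m,2].max().round() if m.any() else None)
c,s=np.cos(np.radians(1.7)),np.sin(np.radians(1.7))
M=np.array([[c,-s],[s,c]]);C=np.array([560.3,6])
pt=lambda x,y,z:np.r_[M@[x,y]+C,z]
for n in("scene","side"):
    im=cv2.imread(f"pics/{n}0.png")
    P=[pt(10,-100,90),pt(-85,-30,112),pt(-85,-165,124)]+[pt(10+68*np.cos(a),-100+68*np.sin(a),90) for a in np.radians([75,45,15,-15,-45,-75])]+[pt(10+45*np.cos(a),-100+45*np.sin(a),114) for a in [np.radians(45)]]+[pt(x,y,90) for x in(-130,130) for y in (-200,200)]
    big=cv2.resize(im[140:300,150:450],None,fx=2.6,fy=2.6) if n=="scene" else cv2.resize(im[130:300,200:450],None,fx=3,fy=3)
    o,k=((150,140),2.6) if n=="scene" else ((200,130),3)
    for q in proj(n,np.array(P)): cv2.circle(big,(int((q[0]-o[0]+.5)*k),int((q[1]-o[1]+.5)*k)),3,(0,0,255),-1)
    cv2.imwrite(f"pics/{n}1.png",big)
    
    E=r.get_calibration(n);f=K(E);X=E['extrinsics']
    for bx in {"scene":[(285,275),(347,255),(360,228)],"side":[(313,274),(268,240),(370,276)]}[n]:
        ray=X[:3,:3]@np.array([(bx[0]-E['cx'])/f,-(bx[1]-E['cy'])/f,-1]);print(n,(X[:3,3]+ray*(97-X[2,3])/ray[2]).round())
E
```

```text
scene 0 3.0
scene 80 22.0
scene 160 22.0
scene 240 17.0
scene 320 16.0
scene 400 91.0
scene 480 125.0
scene 560 116.0
scene 640 116.0
scene 720 166.0
side 0 3.0
side 80 21.0
side 160 21.0
side 240 15.0
side 320 17.0
side 400 92.0
side 480 125.0
side 560 115.0
side 640 116.0
side 720 165.0
scene [642.  93.  97.]
scene [560. 143.  97.]
scene [487. 130.  97.]
side [556. 144.  97.]
side [637.  91.  97.]
side [488. 127.  97.]
```

View pics/scene1.png

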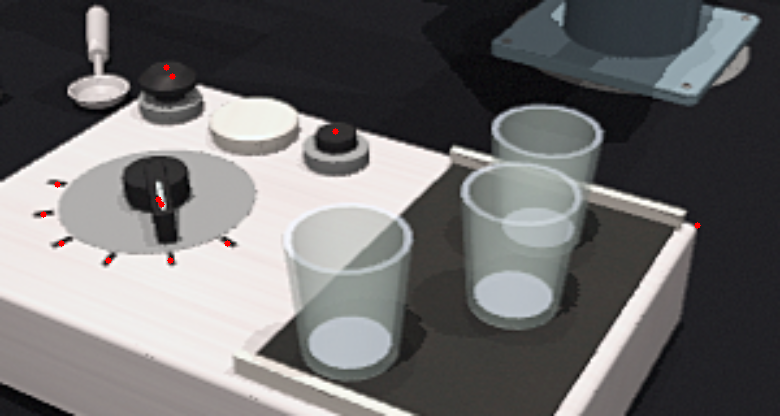

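View pics/side1.png

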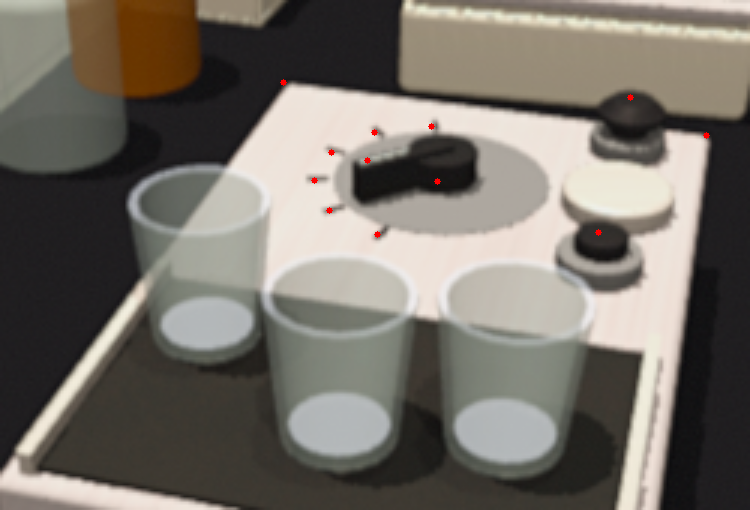

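Pose fit: machine centre at about (560, 6), turned 1.7°. The overlay matches to 1–2 px. The lever points at the second dash. Moving in with fingers closed.

Request:
step_arm(
  commands=[1.6,1.8,0,0,0,0.6,0,3.2,3.6,0,0,0,1.2,0,4.8,5.4,0,0,0,1.8,0,6.4,7.2,0,0,0,2.4,0,8.0,9.0,0,0,0,3.0,0],
)

```text
time_s: 1.32
position: [335.4, -306.9, 244.0]
ee_rot: [-0.651, 0.652, -0.274, 0.275]
ft_force: [0.5, -0.5, -0.5]
grip_width: 47.4
```

Request:
step_arm(
  commands=[1.6,1.8,0,0,0,0,0,3.2,3.6,0,0,0,0,0,4.8,5.4,0,0,0,0,0,6.4,7.2,0,0,0,0,0,8.0,9.0,0,0,0,0,0],
)

```text
time_s: 1.95
position: [536.7, -80.2, 244.3]
ee_rot: [-0.651, 0.652, -0.274, 0.275]
ft_force: [1.1, -1.1, 0.1]
grip_width: 1.1
```

Request:
step_arm(
  commands=[1.6,1.8,0,0,0,0,0,1.6,1.8,0,0,0,0,0,1.6,1.8,-1.2,0,0,0,0,1.6,1.8,-2.4,0,0,0,0,1.6,1.8,-2.4,0,0,0,0],
)

```text
time_s: 2.58
position: [574.4, -35.7, 182.1]
ee_rot: [-0.651, 0.652, -0.276, 0.273]
ft_force: [-0.9, 0.3, 0.8]
grip_width: 0.5
```

```bash
python3 - <<'E'
from h import *
print(r.get_state()['position'])
for n in ("scene","side","wrist"):
    im,d=r.get_image(n); cv2.imwrite(f"pics/{n}2.png",im)
E
```

```text
[574.42462813 -35.69491738 182.08483316]
```

View pics/wrist2.png

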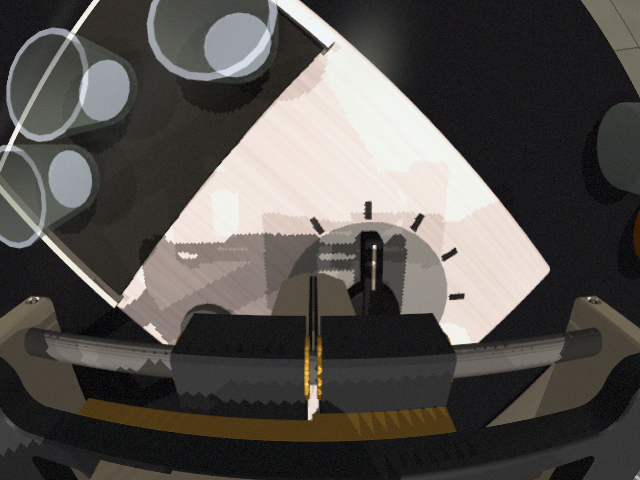

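View pics/side2.png

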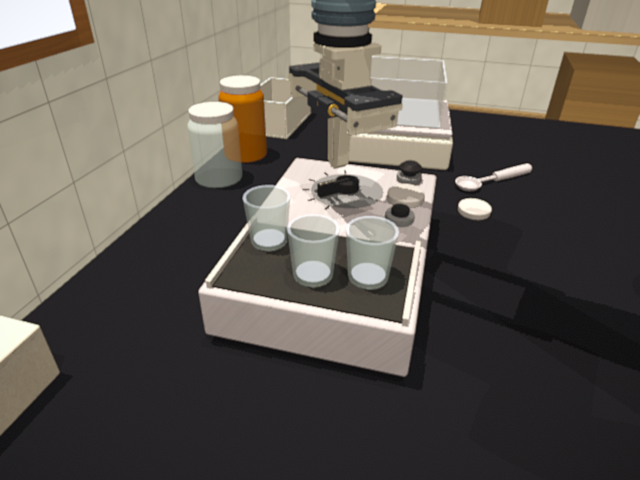

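The wrist picture shows the lever at (370,255) aligned with the second dash, and the closed fingertips at (312,285) on its anticlockwise side, clear of it. Descending beside the lever.

Request:
step_arm(
  commands=[0.1,0,-0.8,0,0,0,0,0.1,0,-1.6,0,0,0,0,0.1,0,-2.36,0,0,0,0,0.1,0,-2.36,0,0,0,0],
)

```text
time_s: 3.22
position: [579.4, -36.3, 126.8]
ee_rot: [-0.651, 0.652, -0.274, 0.276]
ft_force: [0.5, 0.4, 0.4]
grip_width: 0.2
```

```bash
python3 - <<'E'
import numpy as np
ax=np.array([573.3,-93.6]);u=lambda a:np.array([np.cos(np.radians(a)),np.sin(np.radians(a))])
# finger centre when lever (machine angle) is at m, flush, tool narrow dir = m+1.7
for m in (45,40,35,30,25,20,15,10,5,0,-5,-10,-13,-15):
    a=m+1.7; print(m,(ax+45*u(a)+23.5*u(a+90)).round(1))
E
```

```text
45 [587.1 -44.7]
40 [591.3 -46.1]
35 [595.3 -47.9]
30 [599.2 -50. ]
25 [602.9 -52.4]
20 [606.4 -55.1]
15 [609.6 -58.2]
10 [612.6 -61.5]
5 [615.3 -65. ]
0 [617.6 -68.8]
-5 [619.6 -72.7]
-10 [621.2 -76.8]
-13 [622.  -79.4]
-15 [622.5 -81.1]
```

Request:
step_arm(
  commands=[0.3,-0.33,-0.1,0,0,0,0,0.54,-0.42,-0.1,0,0,-0.45,0,0.8,-0.55,-0.1,0,0,-1.25,0,1.02,-0.7,-0.1,0,0,-2.05,0,1.2,-0.88,-0.1,0,0,-2.75,0],
)

```text
time_s: 3.85
position: [611.0, -59.3, 125.9]
ee_rot: [-0.566, 0.567, -0.421, 0.425]
ft_force: [-0.4, 0.2, 0.3]
grip_width: 0.3
```

```bash
python3 - <<'E'
from h import *
s=r.get_state();print(s['position'],s['ft_force'])
for n in ("scene","side","wrist"):
    im,d=r.get_image(n); cv2.imwrite(f"pics/{n}3.png",im)
E
```

```text
[611.00732388 -59.33784493 125.9009803 ] [-0.41900395  0.20312726  0.27499786]
```

View pics/wrist3.png

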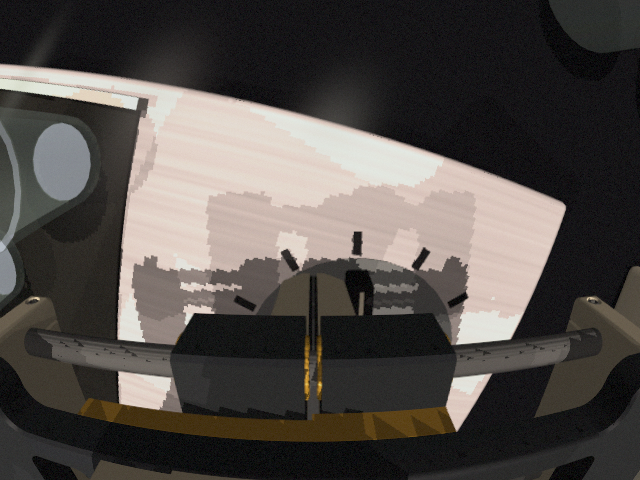

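The lever now points at the third dash, at (357,243). Next push is past halfway, short of the fourth, so the detent takes it home.

Request:
step_arm(
  commands=[0.13,-0.17,-0.05,0,0,-0.8,0,0.26,-0.38,-0.05,0,0,-1.5,0,0.34,-0.54,-0.05,0,0,-2.0,0,0.4,-0.67,-0.05,0,0,-2.4,0,0.4,-0.67,-0.05,0,0,-2.4,0],
)

```text
time_s: 4.62
position: [620.9, -76.2, 124.8]
ee_rot: [-0.468, 0.469, -0.528, 0.532]
ft_force: [-0.4, -0.5, 0.5]
grip_width: 0.2
```

```bash
python3 - <<'E'
from h import *
s=r.get_state();print(s['position'],s['ft_force'])
for n in ("scene","side","wrist"):
    im,d=r.get_image(n); cv2.imwrite(f"pics/{n}4.png",im)
E
```

```text
[620.9056549  -76.24689831 124.76628864] [-0.42318629 -0.51932636  0.47948528]
```

View pics/wrist4.png

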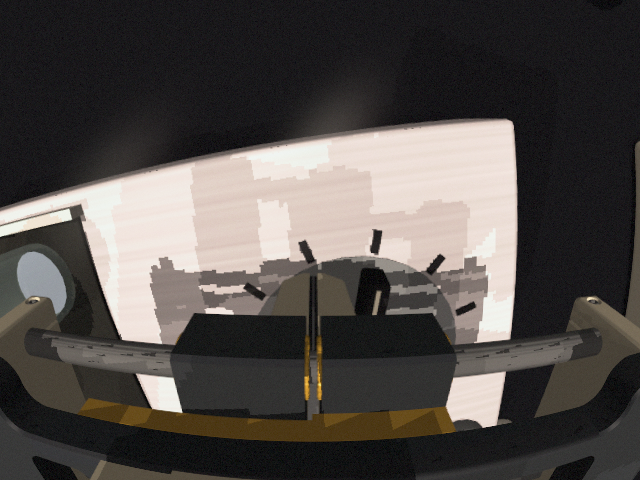

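The lever points at the fourth dash (376,240), with the fifth and sixth at (437,264) and (466,308). Contact force is about zero. Backing off, lifting, then checking.

Request:
step_arm(
  commands=[-0.1,0.5,0,0,0,0,0,-0.1,0.5,1.0,0,0,0,0,-0.1,0.5,3.0,0,0,0,0,-1.5,0.8,3.0,0,0,0,0,-3.0,1.2,3.0,0,0,0,0],
)

```text
time_s: 5.4
position: [545.0, -45.0, 200.1]
ee_rot: [-0.469, 0.469, -0.527, 0.532]
ft_force: [-0.2, 0.1, 0.6]
grip_width: 0.6
```

Request:
step_arm(
  commands=[-1.4,0.4,0,0,0,0.5,0,-2.8,0.8,0,0,0,1.0,0,-2.8,0.8,0,0,0,1.0,0],
)

```text
time_s: 5.78
position: [472.5, -23.3, 200.3]
ee_rot: [-0.514, 0.514, -0.484, 0.488]
ft_force: [-0.6, -0.3, 0.8]
grip_width: 0.4
```

```bash
python3 - <<'E'
from h import *
s=r.get_state();print(s['position'],s['ft_force'])
for n in ("scene","side"):
    im,d=r.get_image(n)
    big=cv2.resize(im[140:300,150:450],None,fx=2.6,fy=2.6) if n=="scene" else cv2.resize(im[130:300,200:450],None,fx=3,fy=3)
    cv2.imwrite(f"pics/{n}5.png",big)
    p=cloud(n,d);b=r.find_in(n,"selector_tip");print(b[:1])
    x0,y0,x1,y1=[int(v) for v in b[0]['bbox']];w=p[y0:y1,x0:x1].reshape(-1,3)
    w=w[(w[:,2]>109)&(w[:,2]<119)]
    w=w[np.hypot(w[:,0]-573,w[:,1]+94)<60];far=w[np.hypot(w[:,0]-573,w[:,1]+94)>28]
    print(len(far),np.degrees(np.arctan2(far[:,1].mean()+93.6,far[:,0].mean()-573.3))-1.7)
E
```

```text
[472.50203873 -23.25485778 200.28607443] [-0.5625009  -0.29306826  0.79220945]
[{'bbox': [180.0, 198.5, 220.1, 232.1], 'conf': 0.65}]
122 -9.530640387396897
[{'bbox': [318.8, 170.4, 362.7, 194.5], 'conf': 0.93}]
65 -13.404232743034912
```

View pics/scene5.png

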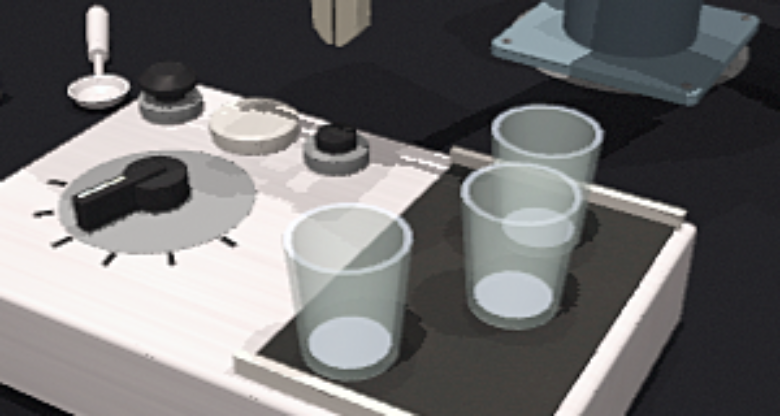

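View pics/side5.png

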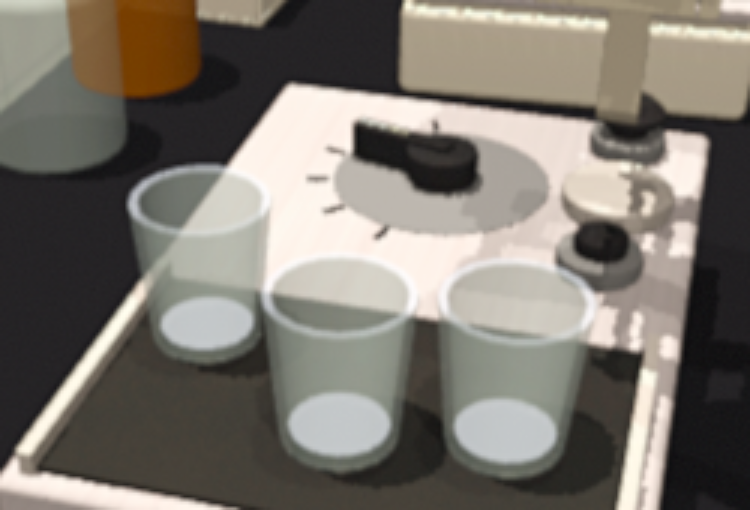

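The lever points at the fourth dash: scene lever end (88,225) with the dash at (62,243), side lever base (358,160) with the dash at (335,150). Now to centre over the start button and press it.

Request:
step_arm(
  commands=[0.14,-0.12,0,0,0,0,0,0.14,-0.12,-1.2,0,0,0,0,0.14,-0.12,-2.3,0,0,0,0,0.14,-0.12,-2.4,0,0,0,0,0.14,-0.12,-2.4,0,0,0,0],
)

```text
time_s: 6.6
position: [480.3, -28.4, 140.8]
ee_rot: [0.513, -0.513, 0.484, -0.489]
ft_force: [0.5, 0.2, 0.6]
grip_width: 0.0
```

```bash
python3 - <<'E'
from h import *
s=r.get_state();print(s['position'],s['ft_force'])
ims=[]
for n in ("scene","side"):
    im,d=r.get_image(n)
    c=(215,130) if n=="scene" else (340,130)
    ims.append(cv2.resize(im[c[1]:c[1]+100,c[0]:c[0]+100],(390,390),interpolation=cv2.INTER_CUBIC))
cv2.imwrite("pics/both6.png",np.hstack(ims))
E
```

```text
[480.259667   -28.36307864 140.79197514] [0.47324869 0.16245511 0.60825258]
```

View pics/both6.png

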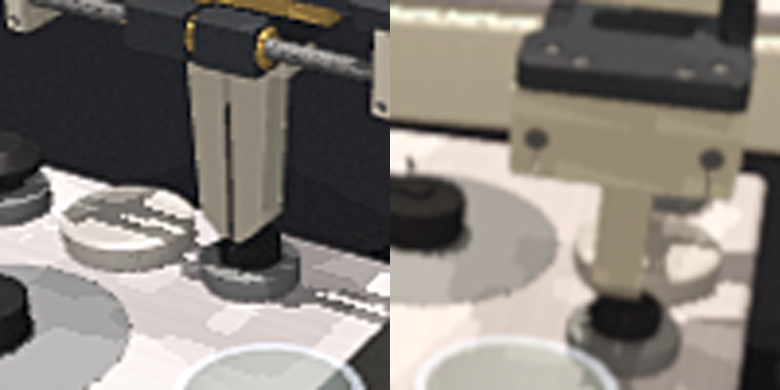

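The fingertip (scene panel 235,240) sits just above the cap at (255,248), slightly toward the lid. I'll shift it a little and press.

Request:
step_arm(
  commands=[-0.16,0.12,0,0,0,0,0,-0.16,0.12,-0.15,0,0,0,0,-0.16,0.12,-0.25,0,0,0,0,-0.16,0.12,-0.32,0,0,0,0,-0.16,0.12,-0.32,0,0,0,0],
)

```text
time_s: 7.32
position: [476.7, -25.3, 133.6]
ee_rot: [0.514, -0.512, 0.483, -0.49]
ft_force: [-1.0, 1.6, 3.4]
grip_width: 0.6
```

Request:
step_arm(
  commands=[0,0,-0.06,0,0,0,0,0,0,-0.06,0,0,0,0],
)

```text
time_s: 7.58
position: [476.7, -25.3, 132.1]
ee_rot: [0.514, -0.512, 0.483, -0.49]
ft_force: [-0.8, 1.5, 4.7]
grip_width: 0.7
```

Request:
step_arm(
  commands=[0,0,-0.06,0,0,0,0,0,0,-0.06,0,0,0,0],
)

```text
time_s: 7.82
position: [476.8, -25.3, 131.2]
ee_rot: [0.514, -0.512, 0.483, -0.49]
ft_force: [-2.7, 1.2, 10.1]
grip_width: 0.2
```

Request:
step_arm(
  commands=[0,0,-0.04,0,0,0,0,0,0,-0.04,0,0,0,0],
)

```text
time_s: 8.07
position: [476.8, -25.3, 131.1]
ee_rot: [0.514, -0.512, 0.483, -0.49]
ft_force: [-3.2, 1.2, 13.3]
grip_width: 0.6
```

The button has bottomed: position stopped at 131.1 while the force rose to 13 N, well over 5 N. Releasing straight up.

Request:
step_arm(
  commands=[0,0,0.3,0,0,0,0,0,0,1.0,0,0,0,0,0,0,3.0,0,0,0,0,0,0,5.0,0,0,0,0,0,0,5.0,0,0,0,0],
)

```text
time_s: 8.7
position: [478.9, -26.0, 259.9]
ee_rot: [0.515, -0.511, 0.48, -0.493]
ft_force: [0.2, -0.2, -0.5]
grip_width: -0.0
```

Request:
step_arm(
  commands=[-1.0,-2.0,0,0,0,0,0,-2.0,-4.0,0,0,0,0,0,-3.0,-6.0,0,0,0,0,0,-4.0,-8.0,0,0,0,0,0,-4.0,-8.0,0,0,0,0,0],
)

```text
time_s: 9.32
position: [376.8, -228.9, 258.3]
ee_rot: [0.513, -0.51, 0.483, -0.493]
ft_force: [0.5, 0.6, -0.1]
grip_width: 0.4
```

```bash
python3 - <<'E'
from h import *
s=r.get_state();print(s['position'],s['ft_force'],s['time_s'])
ims=[]
for n in ("scene","side"):
    im,d=r.get_image(n);p=cloud(n,d)
    cv2.imwrite(f"pics/{n}7.png",im)
    p0=cloud(n,np.load(n+"0.npy"))
    for nm,c,zz in (("start",(476,-26),(104,120)),("lid",(478,-88.5),(100,108))):
        for q in (p0,p):
            w=q[(np.hypot(q[...,0]-c[0],q[...,1]-c[1])<(12 if nm=="start" else 36))&(q[...,2]>zz[0])&(q[...,2]<zz[1])]
            print(n,nm,len(w),w.mean(0).round(1))
    c=(150,130) if n=="scene" else (230,140)
    ims.append(cv2.resize(im[c[1]:c[1]+160,c[0]:c[0]+240] if n=="scene" else im[c[1]:c[1]+160,c[0]:c[0]+240],(780,520))[:, :])
cv2.imwrite("pics/s7.png",ims[0]);cv2.imwrite("pics/d7.png",ims[1])
E
```

```text
[ 376.83166399 -228.92536269  258.33763763] [ 0.46171699  0.57003339 -0.12577555] 9.325
scene start 79 [476.8 -25.8 112.6]
scene start 77 [476.5 -25.9 112.7]
scene lid 483 [481.6 -88.4 104.2]
scene lid 487 [481.8 -88.3 104.3]
side start 143 [476.5 -23.6 110.9]
side start 158 [476.2 -23.1 110.6]
side lid 562 [474.5 -88.9 103.6]
side lid 561 [474.9 -89.  103.6]
```

View pics/s7.png

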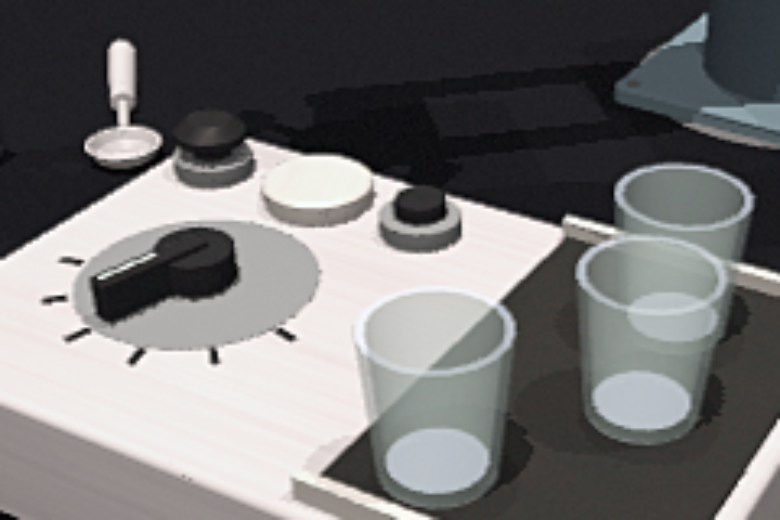

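View pics/d7.png

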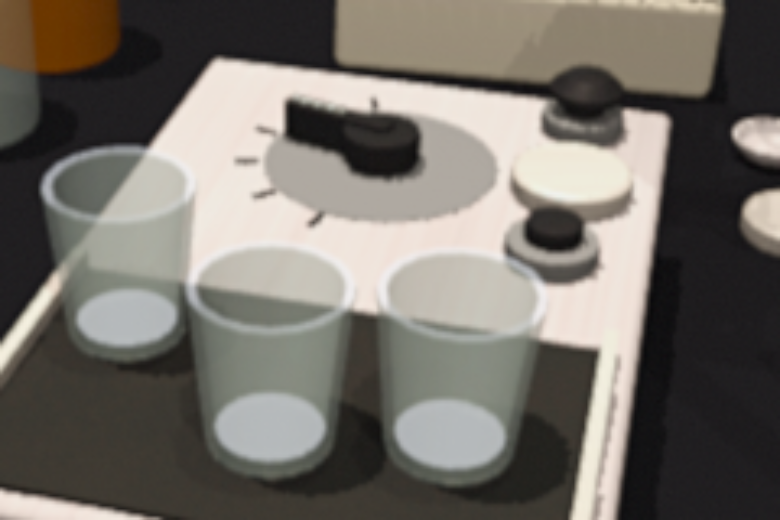

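Lever end (105,318) points at the fourth dash (77,335). Button is up at its original height, and the lid and jars are where they were. Handing in.

```bash
python3 -c "
from cell import r
print(r.close_job())"
```

```text
the job is handed in; nothing more can be done
None
```

I pushed the selector lever from its second position through the third to the fourth with the closed fingertips. I then backed off and pressed the start button until it bottomed, let it spring back, and handed the job in at about 9.4 s.

**Last checks:**
- **Selector:** in both camera pictures the lever points at the fourth dash. The depth estimates gave −13.4° (side camera) and −9.5° (scene camera) against a nominal −15°. The scene figure is the coarser one, and both are nearest the fourth position.
- **Start button:** the finger stopped going down at tool height 131.1 mm while the force rose to 13 N, well past the 5 N needed at the bottom. The cap's measured height matches its starting height to within 0.3 mm.
- **Lid, jars and stop button:** the lid is within 0.4 mm of where it started. By eye, the jars and the stop button look unmoved. The arm ended clear of everything.

No check failed.

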